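# Tip the archive box onto the scan outline and start the scan

## Robot

A 6-joint arm with a two-finger parallel gripper is mounted at the origin on the work surface. World frame = base frame: x ahead of the robot, y to its left, z up, the work surface at z = 0. Lengths are in m, angles in rad, forces in N, time in s.
With the tool pointing down it reaches from about 0.275 to 0.75 m from the base axis. Payload 10.2 kg.
Tool frame: the origin (TCP) lies between the finger pads; the fingertips stand 22 mm ahead of it and the grasp point (between the pads) lies 3 mm ahead of it; z points along the fingers, y is the direction in which the jaws open and shut (so a half turn about z gives the same grasp; the last joint's range is limited). The gripper opens to 88 mm and grips with 3 to 60 N. Pads are 18 mm wide; open, the fingers measure 123 mm over their backs; the gripper's body (75 mm by 187 mm) begins 45 mm behind the grasp point.
Start: joints at [1.118, 0.313, 1.498, -0, 1.331, -0.223], TCP at [0.12, 0.511, 0.261] pointing down, gripper open.
Joint ranges: [-2.94, 2.94], [-0.97, 2.17], [0.19, 2.56], [-1.23, 4.37], [0.02, 3.11], [-2.88, 2.88]. Speed limits (rad/s): [2.39, 2.39, 3.01, 3.14, 3.14, 3.14].

## Interface

Orientations are given as a unit quaternion [x, y, z, w].
In Python, from plant import sensors, eyes, robot, nets gives the robot as it stands.
- The arm moves only by the shell command python3 -m pendant 'ROWS'. ROWS is JSON, a list of rows, each a list of 5 numbers: the finger opening in m, from 0 to 0.0881, then the shift along the tool's x, y, z in m, then the turn about the tool's z in degrees. A call has 1 to 8 rows; each row shifts and turns the commanded pose from where the row before left it, along the tool's axes as they then stand; what a row does not reach is not made up. A row lasts 1/12 s, in which the tool goes at most 41.7 mm and 7.16 degrees, less where a joint would pass 70% of its speed; a pose out of reach is approached as far as the arm can. A call is refused whole if a number of a shift passes 0.0417 or a number of a turn 7.16, either way. A call with a gripper value outside its range is refused whole. The fingers move at their own pace and stop on an object; the grip force is fixed at half the most. Time passes only in rows, so rows that do not move let the fingers close. It gives the time, the measured TCP pose, the force and the opening at its end, in the units of the state.
- sensors.get_state(): the state, without advancing time (a new reading comes with each control period).
- eyes.get_image(name): name is "scene" or "top" or "wrist"; returns the picture (400x640x3 uint8, red, green, blue); there is no depth.
- eyes.get_calibration(name): a dict with "fx", "fy", "cx", "cy" (pixels), "xyz" and "rotation" of the camera in the world; the wrist camera has in their place "T_tool_cam" (4x4, takes a point from camera to tool coordinates, whose origin is the TCP and whose axes are the flange's). Camera axes: x right, y down, z forward; pixel columns grow to the right and rows downward; lengths in m; the calibration is good to about 2 mm. A picture is of the moment at which its call begins: read the wrist's pose just before it. get_calibration takes no time and is no camera call.
- robot.sign_off(): hands the job in, once; it reports no verdict.
Trained networks look in the newest picture that a camera, given by its name, has taken for a name from the list of things; names that differ only in an ending like _2 or _b are one class to them, and where a whole thing is asked for, a point or a joint stands for the part that bears it (a point fixed in the world has none). Each returns a list of dicts, best first, with "confidence" (0 to 1); they miss things now and then, are a little off and sometimes report something else, mostly with a low value. They report only what shows in the picture. A call takes as long as a camera call. They do not tell look-alikes from the thing itself.
- nets.cut_out(target, camera): "mask" (400x640 bool, what is visible of it) and "extent" ([left, top, width, height] in pixels, round what is visible of it).
The state is a dict: "time": time; "joints": joint angles; "qd": joint speeds; "joint_torque": joint torques, N m; "eef_pos": TCP position; "tool_rot": TCP orientation; "contact_force": force on the tool from outside, world axes, zero at the start; "ft_torque": the same for the moment, N m; "finger_gap": finger opening in m.
Only numpy, scipy, OpenCV 4.12 (cv2) and the standard library are available. Lean on these libraries where they do the work, as an engineer would, in place of code of your own. Each camera call takes 0.05 s, during which the arm holds its last target.

## Task

Tip the standing dark green archive box over with a push, never lifting or carrying it, so that it lies flat on the scan mat, wholly inside the white outline. Then press the red scan button fully down and let it go. Leave the other things on the desk where they are.

Things in the scene. Friction and masses are not known exactly. Their poses are not given: they have to be found in the camera images.
- archive_box: dark green archive box with gold trim, 0.3 to 0.65 kg, standing on the mat: 45 mm thick (x), 140 wide (y), 200 high (z). Origin: centre of its underside as it stands; x points out of its front broad face, which stands 12 to 40 mm past the outline's near line, looking along the outline: a fall straight forward lands inside
- box_middle (a point): centre of the archive box, 100 mm above its foot. The box passes its balance point at a tilt of about 13 degrees (0.22 rad); a push low down tends to slide it instead of tipping it
- box_foot_left (a point): corner of the archive box in the middle of its thickness: lower end, +y side (box frame 0, 70, 0 mm)
- box_foot_right (a point): the same, lower end, -y side (0, -70, 0 mm)
- box_top_left (a point): the same, upper end, +y side (0, 70, 200 mm)
- box_top_right (a point): the same, upper end, -y side (0, -70, 200 mm)
- scan_mat: dark grey flat mat fixed to the desk, 400 mm (x) by 270 mm (y), 3 mm thick; origin at the centre of its underside. The white outline is painted on it.
- outline_centre (a point): centre of the white rectangle on the mat's top face: 297 mm along x and 210 mm along y over the outer edges of its 6 mm line. Its x points away from the line near which the archive box stands (the near line), in the direction the box should fall; z is up.
- scan_button (a joint): travel of the red scan button: 0 up, 0.006 m fully down; a spring brings it back up; about 5 N holds it fully down
- scan_button_top (a point): centre of the top face of the red button cap (26 mm across), which is pressed straight down, on a black housing fixed to the desk beside the mat, on its left or right side
- mug: cream mug, 80 mm across, 95 mm high, origin at the centre of its underside; to be left alone
- blue_box: blue box file standing on end, 45 x 140 x 200 mm, origin at the centre of its underside; not the one to tip, to be left alone
- glue_bottle: white bottle with a red cap, 34 mm across, 85 mm high, origin at the centre of its underside; to be left alone
- stapler: black and blue stapler lying on the desk, 130 x 34 x 45 mm, origin at the centre of its underside; to be left alone
- mouse: black computer mouse, 105 x 60 x 32 mm, origin at the centre of its underside; to be left alone
Things that resemble listed ones, but are neither listed nor needed, are in the scene too. Of the things that look like the archive_box, take the one that is farthest to the robot's left at the start.

How it is judged:
On the way, in this order (a step that is already met when the one before it is completed fails the run):
1. the archive box lies flat, at rest and wholly inside the white outline (x of box_foot_left in the frame of outline_centre between -0.1485 and 0.1485 m and y of box_foot_left in the frame of outline_centre between -0.105 and 0.105 m and x of box_foot_right in the frame of outline_centre between -0.1485 and 0.1485 m and y of box_foot_right in the frame of outline_centre between -0.105 and 0.105 m and x of box_top_left in the frame of outline_centre between -0.1485 and 0.1485 m and y of box_top_left in the frame of outline_centre between -0.105 and 0.105 m and x of box_top_right in the frame of outline_centre between -0.1485 and 0.1485 m and y of box_top_right in the frame of outline_centre between -0.105 and 0.105 m and (angle between archive_box's own x axis and vertical below 0.06 rad or angle between archive_box's own x axis and vertical above 3.08 rad) and height (world z) of box_middle below 0.035 m and linear speed of archive_box below 0.02 m/s and angular speed of archive_box below 0.1 rad/s), for 0.2 s.
2. the red scan button is pressed fully down (value of joint scan_button above 0.0048 m), for 0.05 s.
At the end, for the whole second after the job is handed in: The archive box lies flat (within 3.5 degrees) on a broad face on the mat, at rest, all four corners within the outer edges of the white outline; the button was pressed at least 4.8 mm of its 6 mm after that and has come back up (all of step 1 and value of joint scan_button below 0.002 m); the robot touches nothing.
It fails at once if the archive box is lifted or carried (height (world z) of box_middle above 0.118 m or (angle between archive_box's own z axis and vertical above 1.4 rad and height (world z) of box_middle above 0.065 m)).
It fails at once if one of the other things (cream mug, blue box file, white glue bottle, stapler, computer mouse) is moved more than 20 mm or tipped (distance of any of mug, blue_box, glue_bottle, stapler, mouse from where it was at the start of the episode above 0.02 m or angle between any of mug, blue_box, glue_bottle, stapler, mouse's own z axis and vertical above 0.3 rad).
It also fails if it takes over 42 s, if anything falls off the work surface, if the arm or the gripper's body presses on something with over 40 N, if the wrist force passes 120 N, or if a joint passes its speed limit or range.

## Working session

There is one attempt and no reset: what is moved stays moved. The work goes in short steps, Python scripts to look and compute and a shell command to move; the robot and the scene stay as the last step left them, time stands still between calls to the robot, and variables do not carry over. Pictures are saved under pics/ and viewed, and the job is handed in when it is done.

```bash
mkdir -p pics; ls
python3 - <<'E'
from plant import sensors, eyes, robot, nets
import cv2,json
for n in ["scene","top","wrist"]:
    im=eyes.get_image(n); cv2.imwrite(f"pics/a_{n}.png",im[:,:,::-1])
    print(n,eyes.get_calibration(n))
s=sensors.get_state(); print(s)
E
```

```text
pics
scene {'fx': 441.55604187755927, 'fy': 441.55604187755927, 'cx': 317.56416226279737, 'cy': 201.06184603571958, 'xyz': array([ 1.04299652, -0.59068227,  1.09477471]), 'rotation': array([ 0.85616428,  0.37023876, -0.1351091 , -0.33414296])}
top {'fx': 417.18677512768016, 'fy': 417.18677512768016, 'cx': 318.1716744861446, 'cy': 193.6912815911896, 'xyz': array([0.29481311, 0.01858374, 1.64018496]), 'rotation': array([ 0.71002118, -0.70242241,  0.03325449, -0.03697041])}
wrist {'fx': 281.4010472311171, 'fy': 281.4010472311171, 'cx': 322.9949076360208, 'cy': 206.5532865289353, 'T_tool_cam': array([[ 6.15806613e-04, -9.50804411e-01, -3.09791209e-01,
         7.98454959e-02],
       [ 9.99999804e-01,  5.50253692e-04,  2.98984775e-04,
        -1.54145017e-03],
       [-1.13812286e-04, -3.09791333e-01,  9.50804563e-01,
        -1.23820760e-01],
       [ 0.00000000e+00,  0.00000000e+00,  0.00000000e+00,
         1.00000000e+00]])}
{'time': 0.15, 'joints': array([ 1.11757949e+00,  3.13332251e-01,  1.49821199e+00, -2.53969823e-05,
        1.33100159e+00, -2.23370066e-01]), 'qd': array([-0.00034961, -0.00255875, -0.00072495,  0.00088795,  0.0017825 ,
       -0.00051321]), 'joint_torque': array([ 1.43632424e-03, -4.02297807e+01, -2.52317637e+01,  6.94321166e-02,
        3.43335606e-02, -6.74161083e-05]), 'eef_pos': array([0.11954487, 0.51105489, 0.26030605]), 'tool_rot': array([ 1.14667566e-01,  9.93403806e-01, -4.53670965e-04, -1.46534835e-04]), 'contact_force': array([-0.81823605,  0.42498356, -0.24909684]), 'ft_torque': array([ 0.00806347, -0.02690948, -0.03078892]), 'finger_gap': 0.08778466247761148}
```

View pics/a_scene.png

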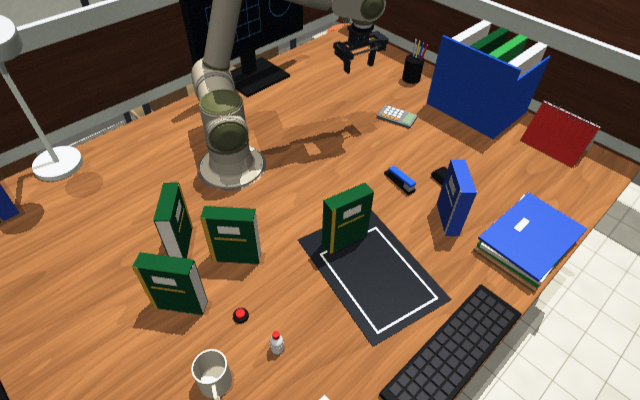

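View pics/a_top.png

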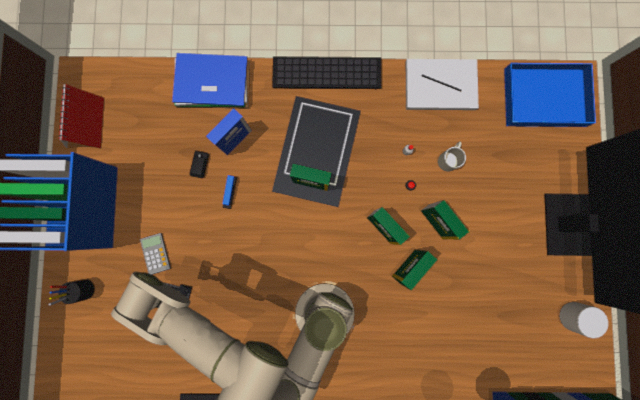

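View pics/a_wrist.png

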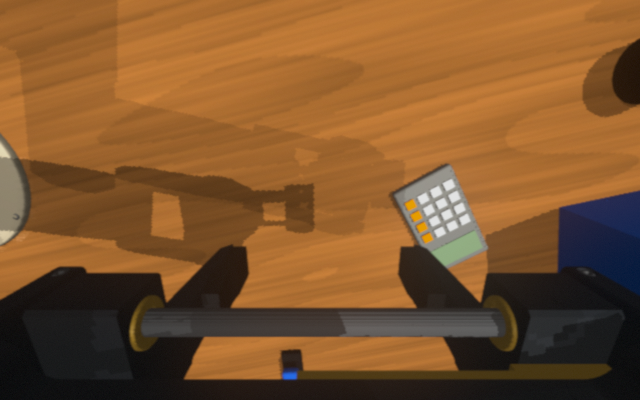

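The top view (up is +x, left is +y) shows the leftmost green box on the mat at about (310,177). The outline extends up to (333,108), and the red button is at (411,185). Next I'll measure these.

```bash
cat > h.py <<'E'
from plant import sensors, eyes, robot, nets
import cv2, numpy as np
from scipy.spatial.transform import Rotation as R
def cam(n):
    c=eyes.get_calibration(n); K=np.array([[c['fx'],0,c['cx']],[0,c['fy'],c['cy']],[0,0,1]])
    return K,R.from_quat(c['rotation']).as_matrix(),np.array(c['xyz'])
def ray(n,uv,z):
    K,Rm,t=cam(n); d=Rm@np.linalg.solve(K,[uv[0],uv[1],1]); return t+d*(z-t[2])/d[2]
def proj(n,p):
    K,Rm,t=cam(n); q=K@(Rm.T@(np.asarray(p)-t)); return q[:2]/q[2]
E
python3 - <<'E'
from h import *
im={}
for n in ["top","scene"]:
    im[n]=eyes.get_image(n)
    for t in ["archive_box","scan_mat","scan_button","blue_box"]:
        for d in nets.cut_out(t,n)[:5]:
            m=d['mask'].astype(np.uint8); ys,xs=np.nonzero(m)
            r=cv2.minAreaRect(np.c_[xs,ys].astype(np.float32))
            print(n,t,round(d['confidence'],2),d['extent'],np.round(cv2.boxPoints(r),1).tolist())
# white outline top
big=[]
g=im['top'].min(2).astype(int)
m=((g>130)).astype(np.uint8); m[:, :270]=0; m[:,362:]=0; m[:95]=0;m[206:]=0
ys,xs=np.nonzero(m); print(len(xs))
r=cv2.minAreaRect(np.c_[xs,ys].astype(np.float32)); print(r)
for p in cv2.boxPoints(r): print(p, ray('top',p,.003))
for n,(x0,x1,y0,y1,s) in {'top':(260,420,90,215,5),'scene':(290,460,170,350,3)}.items():
    cv2.imwrite(f'pics/b_{n}.png',cv2.resize(im[n][y0:y1,x0:x1,::-1],None,fx=s,fy=s,interpolation=cv2.INTER_NEAREST))
E
```

```text
top archive_box 0.94 [368.7, 209.1, 40.0, 38.1] [[366.29998779296875, 217.10000610351562], [381.1000061035156, 203.60000610351562], [410.20001220703125, 235.60000610351562], [395.3999938964844, 249.10000610351562]]
top archive_box 0.94 [394.6, 245.9, 42.3, 43.2] [[390.3999938964844, 275.79998779296875], [419.1000061035156, 242.39999389648438], [438.5, 259.0], [409.8999938964844, 292.5]]
top archive_box 0.73 [422.2, 201.8, 48.5, 35.7] [[420.3999938964844, 209.89999389648438], [441.70001220703125, 194.0], [469.3999938964844, 230.89999389648438], [448.20001220703125, 246.89999389648438]]
top archive_box 0.72 [293.0, 160.8, 40.3, 28.5] [[288.5, 182.6999969482422], [292.3999938964844, 162.89999389648438], [332.20001220703125, 170.8000030517578], [328.29998779296875, 190.6999969482422]]
top scan_mat 0.8 [269.3, 97.4, 91.6, 109.1] [[271.70001220703125, 191.10000610351562], [294.29998779296875, 94.30000305175781], [361.6000061035156, 110.0999984741211], [338.8999938964844, 206.8000030517578]]
top scan_mat 0.34 [434.9, 141.7, 34.9, 29.4] [[434.20001220703125, 158.8000030517578], [460.0, 140.6
[... 1049 characters left out ...]
998779296875, 352.79998779296875]]
scene blue_box 0.96 [438.2, 162.6, 37.2, 76.9] [[428.79998779296875, 230.60000610351562], [451.1000061035156, 156.39999389648438], [483.6000061035156, 166.1999969482422], [461.3999938964844, 240.3000030517578]]
scene blue_box 0.28 [270.2, 332.4, 11.1, 23.5] [[270.0, 331.0], [283.0, 331.0], [283.0, 354.0], [270.0, 354.0]]
377
((317.77374267578125, 143.2114715576172), (53.480682373046875, 73.57888793945312), 13.240520477294922)
[283.318   172.89836] [0.53935992 0.16720119 0.003     ]
[300.17047  101.275406] [0.83181024 0.10482544 0.003     ]
[352.2295  113.52458] [ 0.78319726 -0.10522554  0.003     ]
[335.377   185.14754] [ 0.49260234 -0.0395076   0.003     ]
```

```bash
ls pics
```

```text
a_scene.png
a_top.png
a_wrist.png
b_scene.png
b_top.png
```

View pictures.

View pics/b_top.png

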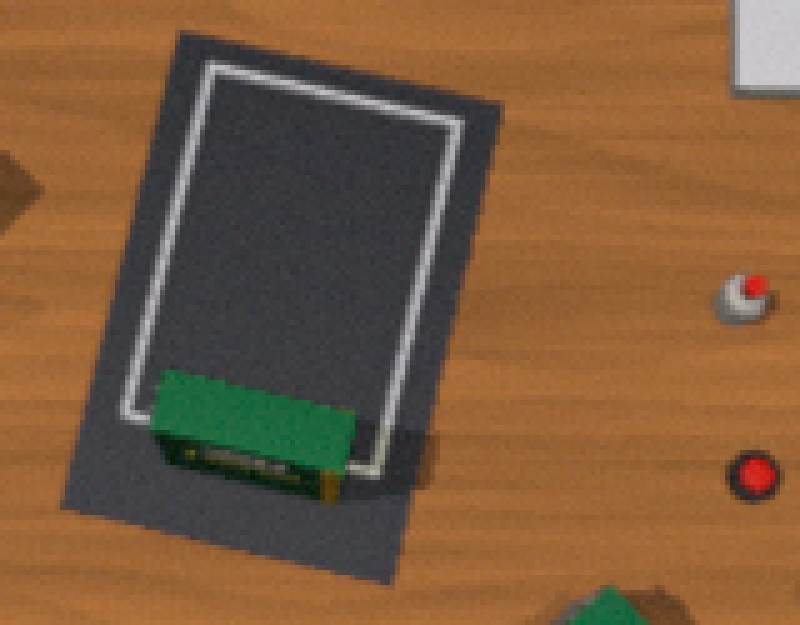

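View pics/b_scene.png

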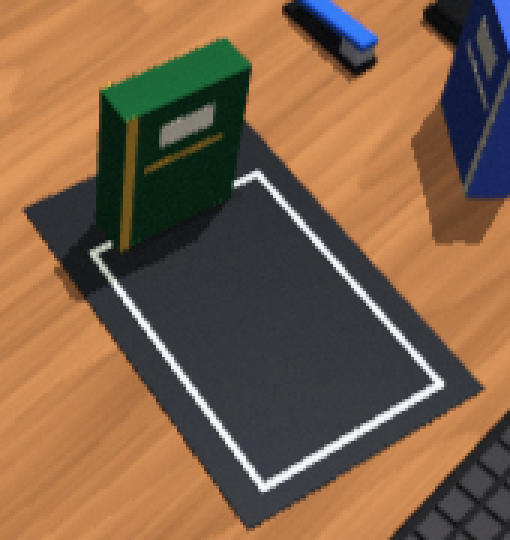

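Run:
```python
from h import *
# outline fit
P=np.array([ray('top',p,.003)[:2] for p in [(283.318,172.898),(300.17,101.275),(352.23,113.525),(335.377,185.147)]])
# pixel-centre rect -> fine
C=P.mean(0); v=(P[1]-P[0])+(P[2]-P[3]); a=np.arctan2(v[1],v[0]); print('C',C,np.degrees(a))
ex=np.array([np.cos(a),np.sin(a)]); ey=np.array([-ex[1],ex[0]])
# box
m=[d['mask'] for d in nets.cut_out('archive_box','top')] if 0 else None
for p in [(293.4,164),(331,172),(329.4,184.4),(291,176)]:
    q=ray('top',p,.203)[:2]; print(p,q.round(3),((q-C)@np.c_[ex,ey]).round(4))
# scene foot: front bottom corners; (crop/3+(290,170))
for c in [(122,251),(232,200)]:
    p=(c[0]/3+290,c[1]/3+170); q=ray('scene',p,.003)[:2]; print('foot',q.round(3),((q-C)@np.c_[ex,ey]).round(4))
for c in [(107,122),(126,116),(252,67)]: pass
# outline in scene check
for c in [(95,250),(258,172),(442,383),(264,490)]:
    p=(c[0]/3+290,c[1]/3+170); q=ray('scene',p,.003)[:2]; print('out',q.round(3),((q-C)@np.c_[ex,ey]).round(4))
im=eyes.get_image('top').astype(int); 
red=(im[:,:,0]>150)&(im[:,:,1]<70); red[:, :395]=0; red[:,425:]=0; red[:175]=0; red[195:]=0
ys,xs=np.nonzero(red); print(len(xs),xs.mean(),ys.mean(),ys.min(),ys.max())
im=eyes.get_image('scene').astype(int); 
r2=(im[:,:,0]>130)&(im[:,:,1]<70)&(im[:,:,2]<70); r2[:300]=r2[:300]; r2[:, :225]=0; r2[:,260:]=0; r2[:300]&=True; r2[328:]=0; r2[:300]
ys2,xs2=np.nonzero(r2); print(len(xs2),xs2.min(),xs2.max(),ys2.min(),ys2.max(), xs2.mean(),ys2.mean())
for z in (.02,.03,.04,.05): print(z,ray('top',(xs.mean(),ys.mean()),z).round(4),ray('scene',(xs2.mean(),ys2.mean()),z).round(4))
T=sensors.get_state(); Rm=R.from_quat(T['tool_rot']).as_matrix(); print(Rm.round(3), T['time'])
```

```text
C [0.66174333 0.03182336] -12.390988351864609
(293.4, 164) [0.541 0.114] [-0.1355  0.0549]
(331, 172) [ 0.514 -0.017] [-0.1335 -0.0792]
(329.4, 184.4) [ 0.471 -0.012] [-0.1771 -0.0834]
(291, 176) [0.499 0.122] [-0.1785  0.0532]
foot [ 0.519 -0.013] [-0.1299 -0.0745]
foot [0.551 0.116] [-0.1264  0.0587]
out [ 0.5   -0.032] [-0.1448 -0.0972]
out [0.545 0.164] [-0.1429  0.1043]
out [0.829 0.1  ] [0.149  0.1026]
out [ 0.785 -0.102] [ 0.1495 -0.1039]
28 411.2142857142857 184.5 182 187
70 235 244 308 317 239.78571428571428 312.57142857142856
0.02 [ 0.4962 -0.3351  0.02  ] [ 0.4979 -0.3344  0.02  ]
0.03 [ 0.4949 -0.333   0.03  ] [ 0.503  -0.3368  0.03  ]
0.04 [ 0.4937 -0.3308  0.04  ] [ 0.5081 -0.3392  0.04  ]
0.05 [ 0.4925 -0.3286  0.05  ] [ 0.5132 -0.3416  0.05  ]
[[-0.974  0.228  0.   ]
 [ 0.228  0.974 -0.   ]
 [-0.    -0.    -1.   ]] 0.75
```

Both cameras agree to about 4 mm. The outline centre is at (0.662, 0.032) with its x axis at −12.4°. The box front face is about 16 mm past the near line, with centre y about −12 mm. The button is at about (0.497, −0.334). The tool's −x axis already points along the fall direction to within 1°, so I'm moving behind the box.

```bash
python3 -m pendant '[[0.06,-0.0293,-0.0256,0,-0.8],[0.06,-0.0293,-0.0256,0,0],[0.06,-0.0293,-0.0256,0,0],[0.06,-0.0293,-0.0256,0,0],[0.06,-0.0293,-0.0256,0,0],[0.06,-0.0293,-0.0256,0,0],[0.06,-0.0293,-0.0256,0,0]]'; python3 -m pendant '[[0.06,-0.0293,-0.0256,0,0],[0.06,-0.0293,-0.0256,0,0],[0.06,-0.0293,-0.0256,0,0],[0.06,-0.0293,-0.0256,0,0],[0.06,-0.0293,-0.0256,0,0],[0.06,-0.0293,-0.0256,0,0],[0.06,-0.0293,-0.0256,0,0],[0.06,0,0,0,0]]'
```

```text
time: 1.33
eef_pos: [0.2818, 0.2903, 0.2609]
tool_rot: [0.107, 0.994, 0.0, 0.0]
contact_force: [0.3, 0.5, 0.3]
finger_gap: 0.0599
time: 2.0
eef_pos: [0.4459, 0.0685, 0.2605]
tool_rot: [0.11, 0.994, -0.001, 0.001]
contact_force: [0.5, 0.8, -1.0]
finger_gap: 0.0601
```

```bash
python3 -m pendant '[[0.06,0.005,0,0.03,0],[0.06,0.003,0,0.03,0],[0.06,0,0,0.025,0],[0.06,0,0,0,0]]'
python3 - <<'E'
from h import *
for n in ("top","scene","wrist"):
    cv2.imwrite(f"pics/c_{n}.png",eyes.get_image(n)[:,:,::-1])
E
```

```text
time: 2.33
eef_pos: [0.4331, 0.0749, 0.1722]
tool_rot: [0.108, 0.994, -0.0, -0.004]
contact_force: [-0.9, 0.1, -0.1]
finger_gap: 0.0599
```

View pics/c_scene.png

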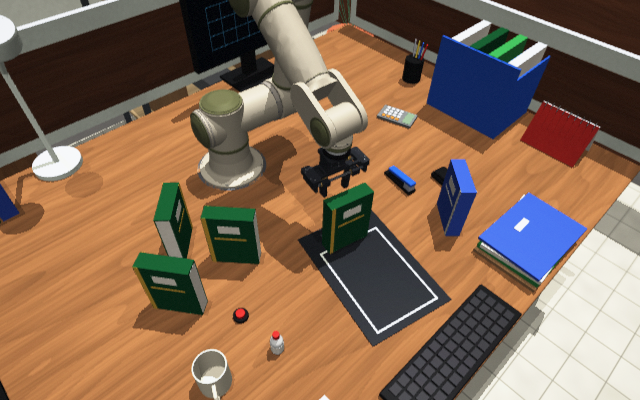

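View pics/c_wrist.png

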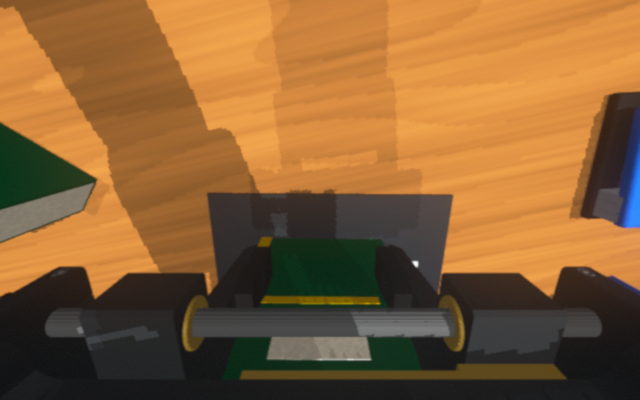

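The gripper stands behind the box, roughly centred on its width. The box is still upright at (348,218) in the scene view. I'll advance until contact.

```bash
python3 -m pendant '[[0.06,-0.015,0,0,0],[0.06,-0.015,0,0,0],[0.06,-0.008,0,0,0],[0.06,-0.005,0,0,0],[0.06,-0.005,0,0,0],[0.06,-0.005,0,0,0],[0.06,0,0,0,0]]'
python3 - <<'E'
from h import *
for n in ("scene",):
    cv2.imwrite(f"pics/d_{n}.png",cv2.resize(eyes.get_image(n)[120:300,250:450,::-1],None,fx=3,fy=3))
E
```

```text
time: 3.07
eef_pos: [0.4876, 0.0632, 0.176]
tool_rot: [0.108, 0.994, -0.0, 0.0]
contact_force: [-0.2, 0.3, -0.1]
finger_gap: 0.0602
```

View pics/d_scene.png

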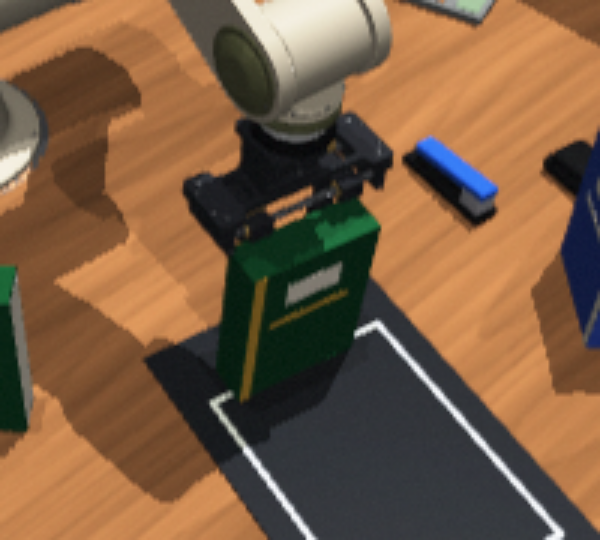

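The fingers are at the back face with a force near zero, and the box may be tilted slightly. I'll keep pushing.

```bash
python3 -m pendant '[[0.06,-0.006,0,0,0],[0.06,-0.006,0,0,0],[0.06,-0.006,0,0,0]]'
python3 - <<'E'
from h import *
for n in ("scene",):
    cv2.imwrite(f"pics/e_{n}.png",cv2.resize(eyes.get_image(n)[120:300,250:450,::-1],None,fx=3,fy=3))
E
```

```text
time: 3.37
eef_pos: [0.5052, 0.0594, 0.1759]
tool_rot: [0.108, 0.994, -0.0, 0.0]
contact_force: [-0.4, -0.3, -0.0]
finger_gap: 0.0598
```

View pics/e_scene.png

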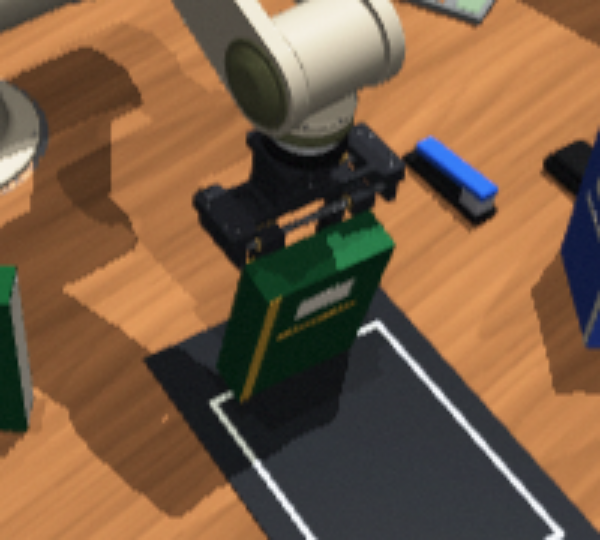

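The box is tipping about its front edge: the foot stays at crop pixel (245,400), unchanged from the last picture. I'll push on past the balance point.

```bash
python3 -m pendant '[[0.06,-0.006,0,0,0],[0.06,-0.006,0,0,0],[0.06,-0.006,0,0,0],[0.06,-0.006,0,0,0],[0.06,-0.004,0,0,0],[0.06,0,0,0,0],[0.06,0,0,0,0],[0.06,0,0,0,0]]'
python3 - <<'E'
from h import *
for n in ("scene",):
    cv2.imwrite(f"pics/f_{n}.png",cv2.resize(eyes.get_image(n)[120:350,250:450,::-1],None,fx=2.5,fy=2.5))
E
```

```text
time: 4.08
eef_pos: [0.5318, 0.0535, 0.1757]
tool_rot: [0.108, 0.994, 0.0, -0.0]
contact_force: [-0.6, -0.6, -0.1]
finger_gap: 0.06
```

View pics/f_scene.png

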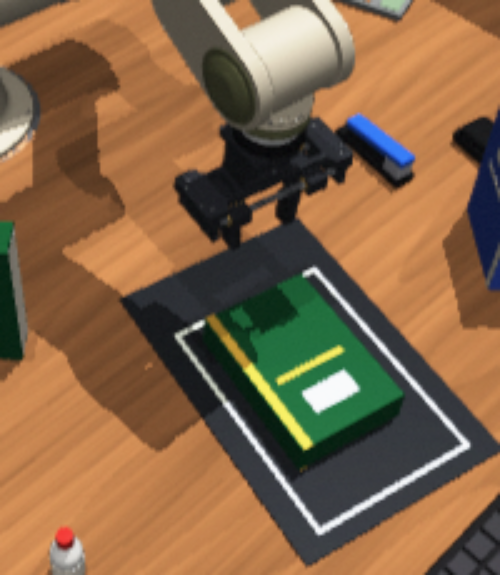

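The box lies flat in the outline. I'll retreat upward, then verify and plan the clearances around the button.

```bash
python3 -m pendant '[[0,0.02,0,-0.03,0],[0,0.02,-0.03,-0.02,0],[0,0.02,-0.03,-0.02,0],[0,0.01,-0.035,-0.02,0],[0,0,-0.04,0,0],[0,0,-0.04,0,0],[0,0,0,0,0]]'
python3 - <<'E'
from h import *
C=np.array([.66174,.03182]);a=np.radians(-12.39);ex=np.array([np.cos(a),np.sin(a)]);B=np.c_[ex,[-ex[1],ex[0]]]
for c in [(205,318),(310,275),(403,395),(310,450)]:
    print('scene',((ray('scene',(c[0]/2.5+250,c[1]/2.5+120),.048)[:2]-C)@B).round(4))
im=eyes.get_image('top')
for t,h in (("archive_box",.2),("glue_bottle",.085),("mug",.095),("scan_button",.03)):
  for d in nets.cut_out(t,'top')[:4]:
    ys,xs=np.nonzero(d['mask']); cx=xs.mean()
    zz=.048 if (cx<350 and t=="archive_box") else h
    bp=cv2.boxPoints(cv2.minAreaRect(np.c_[xs,ys].astype(np.float32)))
    w=np.array([ray('top',p,zz)[:2] for p in bp])
    print(t,round(d['confidence'],2),bp.round(0).tolist(),w.round(3).tolist(), ((w-C)@B).round(4).tolist() if cx<350 else '')
cv2.imwrite('pics/g_top.png',cv2.resize(im[90:260,270:480,::-1],None,fx=3.5,fy=3.5))
E
```

```text
time: 4.72
eef_pos: [0.4248, -0.1074, 0.2662]
tool_rot: [0.111, 0.994, -0.001, 0.0]
contact_force: [-0.4, 1.1, -0.3]
finger_gap: 0.0155
scene [-0.1212 -0.0774]
scene [-0.1108  0.0669]
scene [0.0796 0.0556]
scene [ 0.0824 -0.0741]
archive_box 0.93 [[391.0, 276.0], [419.0, 244.0], [437.0, 259.0], [409.0, 292.0]] [[0.159, -0.224], [0.27, -0.32], [0.218, -0.381], [0.108, -0.286]] 
archive_box 0.9 [[296.0, 170.0], [308.0, 118.0], [343.0, 126.0], [331.0, 178.0]] [[0.545, 0.116], [0.75, 0.073], [0.719, -0.068], [0.514, -0.023]] [[-0.132, 0.0572], [0.0777, 0.0588], [0.0769, -0.0849], [-0.1323, -0.0847]]
archive_box 0.83 [[372.0, 223.0], [385.0, 210.0], [410.0, 234.0], [397.0, 248.0]] [[0.339, -0.159], [0.384, -0.204], [0.301, -0.288], [0.256, -0.243]] 
archive_box 0.57 [[420.0, 211.0], [442.0, 194.0], [470.0, 231.0], [448.0, 247.0]] [[0.383, -0.327], [0.441, -0.403], [0.316, -0.494], [0.259, -0.419]] 
glue_bottle 0.39 [[402.0, 151.0], [410.0, 143.0], [415.0, 148.0], [407.0, 156.0]] [[0.617, -0.286], [0.648, -0.316], [0.627, -0.337], [0.596, -0.306]] 
mug 0.97 [[433.0, 157.0], [460.0, 140.0], [471.0, 158.0], [445.0, 175.0]] [[0.59, -0.402], [0.656, -0.504], [0.588, -0.545], [0.522, -0.444]] 
scan_button 0.27 [[295.0, 169.0], [308.0, 118.0], [343.0, 126.0], [331.0, 177.0]] [[0.552, 0.118], [0.756, 0.073], [0.724, -0.067], [0.52, -0.02]] [[-0.1255, 0.0606], [0.0833, 0.0608], [0.0815, -0.0829], [-0.1269, -0.0813]]
```

View pics/g_top.png

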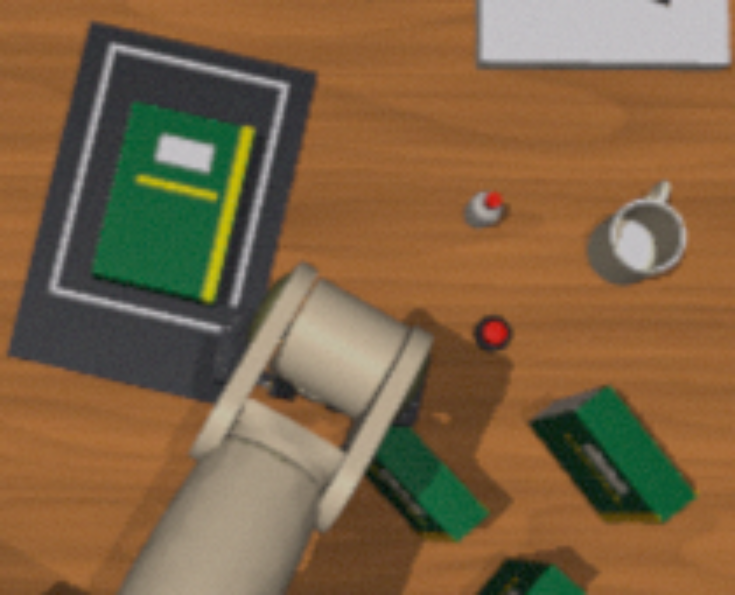

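The box lies inside on all sides, with at least 16 mm of margin, and both cameras agree. For the press I'll turn the tool so that the gripper body and the wrist camera clear the neighbours. First I'll check the nearest lookalike.

Run:
```python
from h import *
b=np.array([.497,-.334]);x=np.array([np.cos(.611),np.sin(.611)]);y=np.array([x[1],-x[0]])
for nm,c,z in [('D',(608,388),.2),('D',(693,497),.2),('D',(663,522),.2),('Dl',(577,405),.2),('Dbase',(533,420),0.),('C',(400,428),.2),('glue',(492,200),.085),('mug',(648,238),.095)]:
    q=ray('top',(c[0]/3.5+270,c[1]/3.5+90),z)[:2]; print(nm,q.round(3),'tool xy',((q-b)@x).round(3),((q-b)@y).round(3))
s=sensors.get_state(); print(s['joints'].round(2))
```

```text
D [ 0.418 -0.407] tool xy -0.107 0.015
D [ 0.312 -0.489] tool xy -0.241 0.02
D [ 0.287 -0.459] tool xy -0.244 -0.018
Dl [ 0.401 -0.377] tool xy -0.103 -0.02
Dbase [ 0.398 -0.382] tool xy -0.108 -0.018
C [ 0.376 -0.202] tool xy -0.023 -0.177
glue [ 0.63 -0.32] tool xy 0.117 0.065
mug [ 0.589 -0.484] tool xy -0.011 0.176
[-0.5   0.12  1.73  0.    1.3  -1.86]
```

Run:
```python
from h import *
for z in (.17,.25,.3,.35,.4,.45): print(z,proj('scene',(.433,.075,z)).round(0))
im=eyes.get_image('scene'); print(sensors.get_state()['eef_pos'])
for z in (.25,.3,.35,.4,.45,.5): print(z,proj('scene',(.425,-.107,z)).round(0))
cv2.imwrite('pics/h_scene.png',im[:,:,::-1])
```

```text
0.17 [334. 186.]
0.25 [335. 166.]
0.3 [336. 152.]
0.35 [337. 138.]
0.4 [337. 123.]
0.45 [338. 106.]
[ 0.42632368 -0.10135833  0.26566366]
0.25 [283. 197.]
0.3 [282. 183.]
0.35 [282. 169.]
0.4 [281. 153.]
0.45 [280. 137.]
0.5 [279. 119.]
```

View pics/h_scene.png

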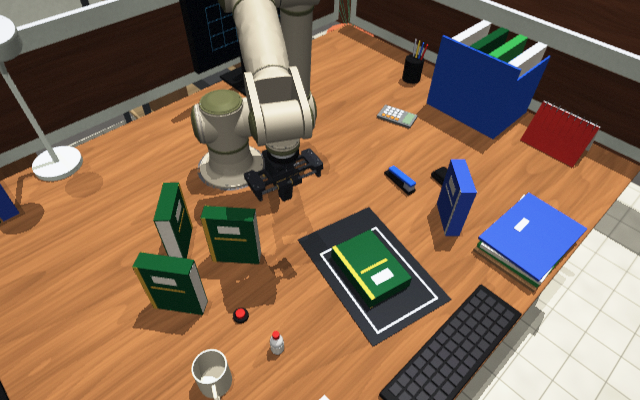

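```bash
python3 -m pendant '[[0,-0.0172,-0.0302,0,0],[0,-0.0172,-0.0302,0,0],[0,-0.0172,-0.0302,0,0],[0,-0.0172,-0.0302,0,0],[0,-0.0172,-0.0302,0,0],[0,-0.0172,-0.0302,0,0],[0,-0.0172,-0.0302,0,0]]'; python3 -m pendant '[[0,0,0,0,7],[0,0,0,0,7],[0,0,0,0,7],[0,0,0,0,7],[0,0,0,0,7],[0,0,0,0,7],[0,0,0,0,7],[0,0,0,0,7]]';python3 -m pendant '[[0,0,0,0,7],[0,0,0,0,7],[0,0,0,0,7],[0,0,0,0,7],[0,0,0,0,7],[0,0,0,0,7],[0,0,0,0,7],[0,0,0,0,7]]';python3 -m pendant '[[0,0,0,0,7],[0,0,0,0,7],[0,0,0,0,7],[0,0,0,0,0],[0,0,0,0,0]]'
python3 - <<'E'
from h import *
s=sensors.get_state(); im=eyes.get_image('wrist')
c=eyes.get_calibration('wrist'); T=c['T_tool_cam']; Rm=R.from_quat(s['tool_rot']).as_matrix(); p=s['eef_pos']
r=im.astype(int); m=((r[:,:,0]>130)&(r[:,:,1]<60)&(r[:,:,2]<60)).astype(np.uint8)
n,l,st,ce=cv2.connectedComponentsWithStats(m)
print(p.round(4),Rm.round(3).tolist(),s['joints'].round(2))
for i in range(1,n):
    if st[i,4]<15: continue
    d=np.array([(ce[i][0]-c['cx'])/c['fx'],(ce[i][1]-c['cy'])/c['fy'],1]); dw=Rm@T[:3,:3]@d; o=p+Rm@T[:3,3]
    for z in (.015,.025,.035): 
        q=o+dw*(z-o[2])/dw[2]; print(st[i].tolist(),z,q.round(4),'tool shift',((q-p)@Rm).round(4), 'diam',(st[i,2]/c['fx']*(np.linalg.norm(q-o)))) 
cv2.imwrite('pics/i_wrist.png',im[:,:,::-1])
E
```

```text
time: 5.6
eef_pos: [0.4995, -0.3352, 0.2654]
tool_rot: [0.107, 0.994, 0.0, -0.0]
contact_force: [-0.0, 1.7, 0.7]
finger_gap: 0.0
time: 6.27
eef_pos: [0.4993, -0.3335, 0.2654]
tool_rot: [0.563, 0.826, 0.0, -0.0]
contact_force: [-0.0, 0.2, -0.6]
finger_gap: 0.0005
time: 6.93
eef_pos: [0.4993, -0.3335, 0.2655]
tool_rot: [0.885, 0.465, -0.0, -0.0]
contact_force: [-0.7, 0.6, 0.0]
finger_gap: 0.0005
time: 7.35
eef_pos: [0.499, -0.3339, 0.2655]
tool_rot: [0.954, 0.3, -0.0, -0.0]
contact_force: [0.1, 0.1, 0.5]
finger_gap: 0.0007
[ 0.499  -0.3339  0.2655] [[0.82, 0.573, -0.0], [0.573, -0.82, 0.0], [-0.0, -0.0, -1.0]] [-0.78  0.48  1.25  0.    1.42  0.18]
[381, 67, 17, 18, 140] 0.015 [ 0.6499 -0.3312  0.015 ] tool shift [0.1252 0.0843 0.2505] diam 0.02332631307782346
[381, 67, 17, 18, 140] 0.025 [ 0.6476 -0.3301  0.025 ] tool shift [0.124  0.0821 0.2405] diam 0.02270322196768634
[381, 67, 17, 18, 140] 0.035 [ 0.6454 -0.3289  0.035 ] tool shift [0.1228 0.0799 0.2305] diam 0.022080130857549223
[313, 170, 20, 19, 301] 0.015 [ 0.4977 -0.3363  0.015 ] tool shift [-0.0025  0.0013  0.2505] diam 0.02723744260180531
[313, 170, 20, 19, 301] 0.025 [ 0.4995 -0.335   0.025 ] tool shift [-0.0003  0.0013  0.2405] diam 0.026509877628659605
[313, 170, 20, 19, 301] 0.035 [ 0.5013 -0.3338  0.035 ] tool shift [0.0019 0.0013 0.2305] diam 0.025782312655513895
```

View pics/i_wrist.png

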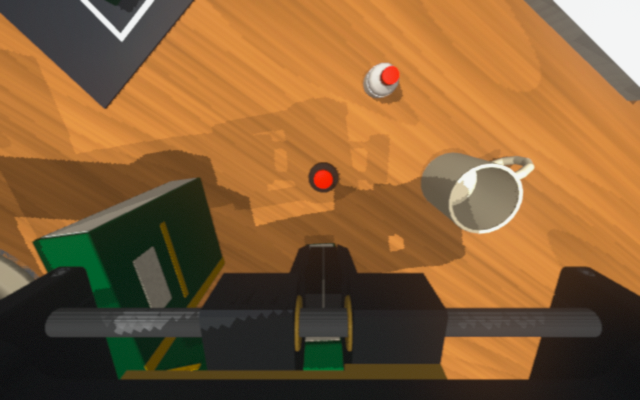

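The wrist view shows the button at (323,180), within 2 mm of the tool axis. The mug and the glue bottle are clear of the gripper body. I'll descend.

```bash
python3 -m pendant '[[0,0,0.0006,0.035,0],[0,0,0.0006,0.035,0],[0,0,0,0.035,0],[0,0,0,0.035,0],[0,0,0,0.035,0],[0,0,0,0.02,0],[0,0,0,0,0],[0,0,0,0,0]]'; python3 -m pendant '[[0,0,0,0.004,0],[0,0,0,0.004,0],[0,0,0,0.004,0],[0,0,0,0,0]]'
```

```text
time: 8.07
eef_pos: [0.4993, -0.3355, 0.0707]
tool_rot: [0.954, 0.299, -0.0, -0.0]
contact_force: [0.6, -1.3, -0.2]
finger_gap: 0.0004
time: 8.4
eef_pos: [0.4991, -0.3357, 0.0587]
tool_rot: [0.955, 0.298, 0.0, 0.0]
contact_force: [0.4, 0.9, -0.2]
finger_gap: 0.0005
```

Tips are at z ≈ 0.037. I'll continue in small steps until there is contact.

```bash
python3 -m pendant '[[0,0,0,0.003,0],[0,0,0,0.003,0],[0,0,0,0,0]]'; python3 -m pendant '[[0,0,0,0.002,0],[0,0,0,0.002,0],[0,0,0,0,0]]';  python3 -m pendant '[[0,0,0,0.002,0],[0,0,0,0,0]]'
```

```text
time: 8.65
eef_pos: [0.499, -0.3356, 0.0522]
tool_rot: [0.955, 0.298, -0.0, -0.0]
contact_force: [0.0, 0.4, -0.6]
finger_gap: 0.0006
time: 8.9
eef_pos: [0.499, -0.3356, 0.0483]
tool_rot: [0.955, 0.298, -0.0, -0.0]
contact_force: [-0.1, 1.2, 0.1]
finger_gap: 0.0002
time: 9.07
eef_pos: [0.499, -0.3357, 0.0464]
tool_rot: [0.955, 0.298, -0.0, -0.0]
contact_force: [-1.1, 0.4, 0.2]
finger_gap: 0.0005
```

```bash
python3 -m pendant '[[0,0,0,0.002,0],[0,0,0,0,0]]'; python3 -m pendant '[[0,0,0,0.002,0],[0,0,0,0,0]]';  python3 -m pendant '[[0,0,0,0.002,0],[0,0,0,0,0]]'
```

```text
time: 9.23
eef_pos: [0.4991, -0.3358, 0.0445]
tool_rot: [0.955, 0.298, 0.0, -0.0]
contact_force: [0.4, 1.1, -0.3]
finger_gap: 0.0006
time: 9.4
eef_pos: [0.4992, -0.3358, 0.0427]
tool_rot: [0.955, 0.298, 0.0, 0.0]
contact_force: [-0.5, 0.7, 2.5]
finger_gap: 0.0002
time: 9.57
eef_pos: [0.4992, -0.3358, 0.0407]
tool_rot: [0.955, 0.298, 0.0, 0.0]
contact_force: [-0.9, 1.1, 3.0]
finger_gap: 0.0004
```

Contact at TCP z ≈ 0.044 (button top ≈ 0.022). I'll press the remaining travel.

```bash
python3 -m pendant '[[0,0,0,0.002,0],[0,0,0,0,0]]'; python3 -m pendant '[[0,0,0,0.001,0],[0,0,0,0,0]]';  python3 -m pendant '[[0,0,0,0.001,0],[0,0,0,0,0],[0,0,0,0,0]]'
```

```text
time: 9.73
eef_pos: [0.4992, -0.3359, 0.0387]
tool_rot: [0.955, 0.298, 0.0, 0.0]
contact_force: [0.2, 0.4, 4.5]
finger_gap: 0.0005
time: 9.9
eef_pos: [0.4993, -0.3359, 0.0384]
tool_rot: [0.955, 0.298, 0.0, 0.0]
contact_force: [-1.6, 0.8, 9.1]
finger_gap: 0.0007
time: 10.15
eef_pos: [0.4993, -0.3359, 0.0382]
tool_rot: [0.955, 0.298, 0.0, 0.0]
contact_force: [-3.3, 4.0, 18.0]
finger_gap: 0.0005
```

The force followed the spring up to about 5 N, then hit a hard stop (18 N at z = 0.038), so the button is fully down. Now I'll release and retreat.

```bash
python3 -m pendant '[[0,0,0,-0.01,0],[0,0,0,-0.03,0],[0,0,0,-0.035,0],[0,0,0,-0.035,0],[0,0,0,-0.035,0],[0,0,0,-0.035,0],[0,0,0,0,0],[0,0,0,0,0]]'; python3 -m pendant '[[0,0,0,0,0],[0,0,0,0,0],[0,0,0,0,0]]'
python3 - <<'E'
from h import *
C=np.array([.66174,.03182]);a=np.radians(-12.39);ex=np.array([np.cos(a),np.sin(a)]);B=np.c_[ex,[-ex[1],ex[0]]]
for n in ("top","scene","wrist"):
    im=eyes.get_image(n)
    cv2.imwrite(f'pics/j_{n}.png',im[:,:,::-1])
    if n=="top":
      for d in nets.cut_out("archive_box",'top'):
        ys,xs=np.nonzero(d['mask'])
        if xs.mean()<350:
          bp=cv2.boxPoints(cv2.minAreaRect(np.c_[xs,ys].astype(np.float32)))
          print(d['confidence'],((np.array([ray('top',p,.048)[:2] for p in bp])-C)@B).round(4).tolist())
r=im.astype(int); m=((r[:,:,0]>130)&(r[:,:,1]<60)&(r[:,:,2]<60)).astype(np.uint8)
n,l,st,ce=cv2.connectedComponentsWithStats(m); print(st.tolist())
E
```

```text
time: 10.82
eef_pos: [0.4994, -0.336, 0.218]
tool_rot: [0.955, 0.298, 0.001, 0.001]
contact_force: [-0.1, 0.0, -1.5]
finger_gap: 0.0005
time: 11.07
eef_pos: [0.4988, -0.3354, 0.2151]
tool_rot: [0.955, 0.298, -0.001, -0.001]
contact_force: [0.3, -0.4, -0.8]
finger_gap: 0.0003
0.77 [[-0.1279, 0.0571], [0.0802, 0.0569], [0.0781, -0.0848], [-0.1294, -0.0829]]
[[0, 0, 640, 400, 255360], [391, 55, 21, 22, 270], [311, 177, 22, 21, 370]]
```

View pics/j_scene.png

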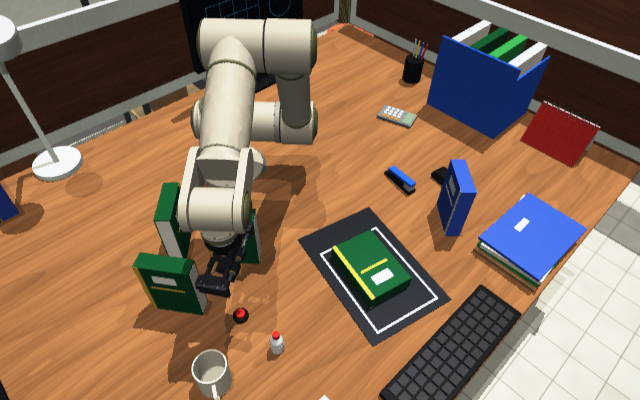

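View pics/j_wrist.png

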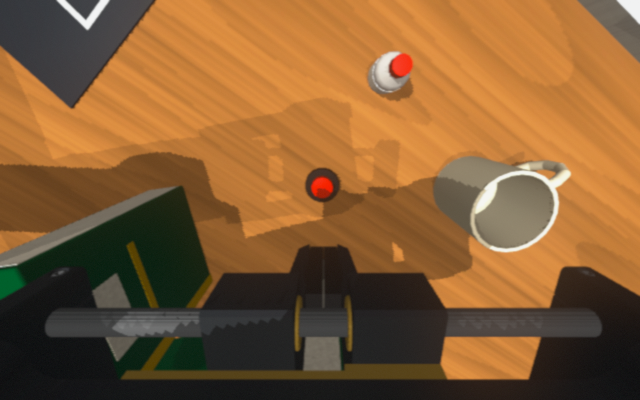

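The scene view shows the box flat inside the outline at (372,268), the button cap up at (240,315), and everything else in place. I'll rise a little more so nothing is near the arm, then hand in.

```bash
python3 -m pendant '[[0,0,0,-0.03,0],[0,0,0,-0.03,0],[0,0,0,0,0],[0,0,0,0,0],[0,0,0,0,0]]'; python3 -c "
from plant import robot; print(robot.sign_off())"
```

```text
time: 11.68
eef_pos: [0.4989, -0.3356, 0.2758]
tool_rot: [0.955, 0.298, -0.0, -0.001]
contact_force: [0.0, -0.2, -0.4]
finger_gap: 0.0004
the job is handed in; nothing more can be done
None
```

I tipped the archive box over with a slow push high on its back face, then pressed and released the scan button. I handed the job in at about 11.7 s of the 42 s allowed; the sign-off gave no verdict.

- **Box:** it lies flat inside the white outline. The last top view put its edges at x −0.129 to +0.080 m and y −0.085 to +0.057 m from the outline centre. That leaves about 20 mm at the nearest edge. The scene camera, measured right after the fall, agreed to within about 1–2 cm.
- **Button:** the fingers travelled about 5.5 mm while the force rose to about 5 N. They then met a hard stop, with the last reading at 18 N, so I take it as fully pressed. I had no direct reading of the button joint. After I raised the arm, the pictures showed the cap up again.
- **Everything else:** in the final pictures the mug, blue box, glue bottle, stapler, mouse and the look-alike boxes looked undisturbed. I judged this by eye and did not measure it. The arm ended clear of everything, at near zero force.
- **Disagreements:** the trained network found no button. Its only result, at low confidence, was the archive box, so I located the button by colour in the camera pictures.

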